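# Find the sealed case that rattles and hold it out

### The arm

A 6-joint arm with a two-finger parallel gripper is mounted at the origin on a cart in front of the work surface, level with it; the furniture and walls round the work are solid. World frame = base frame: x ahead of the robot, y to its left, z up, the work surface at z = 0. Lengths are in mm, angles in degrees, forces in N, time in s.
With the tool pointing down it reaches from about 300 to 850 mm from the base axis. Payload 4.2 kg.
Tool frame: the origin (TCP) lies at the very end of the fingers, on their centre line; the grasp point (between the pads) lies 19 mm behind it (hold_point_z is the z of the grasp point in the tool frame, in mm); z points along the fingers, y is the direction in which the jaws open and shut (so a half turn about z gives the same grasp; the last joint's range is limited). The gripper opens to 91 mm and grips with 3 to 60 N. Pads are 32 mm wide; open, the fingers measure 118 mm over their backs; the gripper's body (76 mm by 178 mm) begins 60 mm behind the grasp point.
Start: joints at [71.333, 18.312, 89.639, -0, 72.044, -1.146], TCP at [173.11, 548.34, 213.976] pointing down, gripper open.
Joint ranges: [-177.97, 177.97], [-48.28, 115.42], [12.27, 149.76], [-77.06, 257.06], [2.81, 150.46], [-146.56, 146.56]. Speed limits (degrees/s): [147.25, 147.25, 180, 180, 180, 180].

### API

Orientations are given as [roll, pitch, yaw] about the fixed x, y, z axes, in that order (R = Rz(yaw) Ry(pitch) Rx(roll)).
In Python, from workcell import state, grab_frame, job_done, hold_point_z gives the robot as it stands. The module is installed in compiled form; this text tells all that it offers.
- The arm moves only by the shell command python3 -m creep 'ROWS' [FORCE]. ROWS is JSON, a list of rows, each a list of 7 numbers: the closure, from 0 (fully open) to 1 (shut), then the shift along the tool's x, y, z in mm, then the turn, a rotation vector about the tool's x, y, z in degrees. A call has 1 to 5 rows; each row shifts and turns the commanded pose from where the row before left it, along the tool's axes as they then stand; what a row does not reach is not made up. A row lasts 1/8 s, in which the tool goes at most 62.5 mm and 10.7 degrees, less where a joint would pass 70% of its speed; a pose out of reach is approached as far as the arm can. A call is refused whole if a number of a shift passes 62.5 or a number of a turn 10.7, either way. A call with a gripper value outside its range is refused whole. The fingers move at their own pace and stop on an object; FORCE is the grip in N (left out, the last holds). Time passes only in rows, so rows that do not move let the fingers close. It gives the time, the measured TCP pose, the force and the opening at its end, in the units of the state.
- state(): the state, without advancing time (a new reading comes with each control period).
- grab_frame(name): name is "side" or "top" or "wrist"; returns a dict with "frame" (480x640x3 uint8, red, green, blue), "fx", "fy", "cx", "cy" (pixels), "view" (4x4, takes a point from world to camera coordinates). Camera axes: x right, y down, z forward; pixel columns grow to the right and rows downward; lengths in mm; the calibration is good to about 2 mm. A picture is of the moment at which its call begins. There is no depth.
- job_done(): hands the job in, once; it reports no verdict.
The state is a dict: "time_s": time; "qpos": joint angles; "qvel": joint speeds; "effort": joint torques, N m; "ee_pos": TCP position; "ee_rot": TCP orientation; "force": force on the tool from outside, world axes, zero at the start; "torque": the same for the moment, N m; "gripper_width": finger opening in mm.
Only numpy, scipy, OpenCV 4.12 (cv2) and the standard library are available. Lean on these libraries where they do the work, as an engineer would, in place of code of your own. Each camera call takes 0.05 s, during which the arm holds its last target.

### The job

One of the three sealed grey cases in the rack has a ball loose inside: lift them and shake or rock them to find out which one rattles, never letting a case drop, and stand every quiet case you took back upright in its own seat. Then hold the rattling case out for a colleague, upright and still above the middle of the blue tray, about 10 cm clear of the table, and finish while still holding it there; leave the other things on the table alone.

Things in the scene. Friction and masses are not known exactly. Their poses are not given: they have to be found in the camera images.
- case_left_centre (a point): Centre (half-way up) of the left case: a sealed grey box with an orange lid (it does not open), 60 mm (x) by 84 mm (y), 60 mm high, upright in the rack's left seat. z up the case, axes parallel to the rack's. The left seat is towards the rack's +y. The three cases look alike; each weighs 0.42 to 0.50 kg with its content.
- case_middle_centre (a point): Centre (half-way up) of the middle case: a sealed grey box with an orange lid (it does not open), 60 mm (x) by 84 mm (y), 60 mm high, upright in the rack's middle seat. z up the case, axes parallel to the rack's. In one of the three, any one, the content is a 0.30 kg steel ball of 42 mm, free to roll 34 mm along the case's y and 10 mm along x and z.
- case_right_centre (a point): Centre (half-way up) of the right case: a sealed grey box with an orange lid (it does not open), 60 mm (x) by 84 mm (y), 60 mm high, upright in the rack's right seat. z up the case, axes parallel to the rack's. In the two quiet cases the content, of 0.30 kg too, is packed with under 1.5 mm of play. A ball that rolls from end to end of its case shifts its balance by 0.10 N m about x.
- rack: Fixed aluminium rack lying on the table, 88 mm (x) by 340 mm (y), with three seats in a row along its y axis, 112 mm apart. Origin at the centre of its underside, z up. Each seat is a recess 66 x 90 mm, its floor 6 mm above the table, with lips up to 12 mm above the table (none along the middle 54 mm of its long sides): 3 mm of room on each side of a case.
- tray: Fixed shallow blue tray with a black lining, 120 x 120 mm, rim 10 mm high. Origin at the centre of its underside on the table, z up.
- seat_left (a point): Centre of the floor of the left seat of the rack, 6 mm above the table; axes parallel to the rack's. A seated case has its centre 30 mm above this point.
- seat_middle (a point): Centre of the floor of the middle seat of the rack, 6 mm above the table; axes parallel to the rack's. A seated case has its centre 30 mm above this point.
- seat_right (a point): Centre of the floor of the right seat of the rack, 6 mm above the table; axes parallel to the rack's. A seated case has its centre 30 mm above this point.
- filter_block: Bystander: black filter cube, loose, not part of the job. Origin at the centre of its underside.
- objective: Bystander: white microscope objective, loose, not part of the job. Origin at the centre of its underside.
- dish: Bystander: petri dish, loose, not part of the job. Origin at the centre of its underside.
- torch: Bystander: black torch, loose, not part of the job. Origin at the centre of its underside.
Mind the look-alikes: they are no part of the job. Of the things that look like the tray, the largest one is meant.

How it is judged (in metres and radians):
On the way:
1. the rattling case is lifted at least 2 cm out of its seat and shaken or rocked (it moves faster than 8 cm/s or turns faster than 0.3 rad/s) (((distance between loose_ball_center and case_left_centre below 0.036 m and z of case_left_centre in the frame of seat_left above 0.05 m and contact force between case_left and the fingers above 0.5 N and (linear speed of case_left above 0.08 m/s or angular speed of case_left above 0.3 rad/s)) or (distance between loose_ball_center and case_middle_centre below 0.036 m and z of case_middle_centre in the frame of seat_middle above 0.05 m and contact force between case_middle and the fingers above 0.5 N and (linear speed of case_middle above 0.08 m/s or angular speed of case_middle above 0.3 rad/s)) or (distance between loose_ball_center and case_right_centre below 0.036 m and z of case_right_centre in the frame of seat_right above 0.05 m and contact force between case_right and the fingers above 0.5 N and (linear speed of case_right above 0.08 m/s or angular speed of case_right above 0.3 rad/s)))), for 0.02 s.
At the end, for the whole second after the job is handed in: The case with the ball is gripped, centre 85 to 300 mm above the table, within 50 mm of the middle of the tray, upright within 0.2 rad, still; the quiet cases stand released in their own seats, within 10 mm of centre, down to within 4 mm, upright within 0.08 rad (((distance between loose_ball_center and case_left_centre below 0.036 m and height (world z) of case_left_centre between 0.085 and 0.3 m and horizontal distance between case_left_centre and tray below 0.05 m and angle between case_left_centre's own z axis and vertical below 0.2 rad and linear speed of case_left below 0.03 m/s and angular speed of case_left below 0.3 rad/s and contact force between case_left and the fingers above 1 N and horizontal distance between case_middle_centre and seat_middle below 0.01 m and z of case_middle_centre in the frame of seat_middle below 0.034 m and angle between each of case_middle_centre, case_right_centre's own z axis and vertical below 0.08 rad and linear speed of each of case_middle, case_right below 0.02 m/s and contact force between each of case_middle, case_right and the fingers below 0.05 N and horizontal distance between case_right_centre and seat_right below 0.01 m and z of case_right_centre in the frame of seat_right below 0.034 m) or (distance between loose_ball_center and case_middle_centre below 0.036 m and height (world z) of case_middle_centre between 0.085 and 0.3 m and horizontal distance between case_middle_centre and tray below 0.05 m and angle between case_middle_centre's own z axis and vertical below 0.2 rad and linear speed of case_middle below 0.03 m/s and angular speed of case_middle below 0.3 rad/s and contact force between case_middle and the fingers above 1 N and horizontal distance between case_left_centre and seat_left below 0.01 m and z of case_left_centre in the frame of seat_left below 0.034 m and angle between each of case_left_centre, case_right_centre's own z axis and vertical below 0.08 rad and linear speed of each of case_left, case_right below 0.02 m/s and contact force between each of case_left, case_right and the fingers below 0.05 N and horizontal distance between case_right_centre and seat_right below 0.01 m and z of case_right_centre in the frame of seat_right below 0.034 m) or (distance between loose_ball_center and case_right_centre below 0.036 m and height (world z) of case_right_centre between 0.085 and 0.3 m and horizontal distance between case_right_centre and tray below 0.05 m and angle between case_right_centre's own z axis and vertical below 0.2 rad and linear speed of case_right below 0.03 m/s and angular speed of case_right below 0.3 rad/s and contact force between case_right and the fingers above 1 N and horizontal distance between case_left_centre and seat_left below 0.01 m and z of case_left_centre in the frame of seat_left below 0.034 m and angle between each of case_left_centre, case_middle_centre's own z axis and vertical below 0.08 rad and linear speed of each of case_left, case_middle below 0.02 m/s and contact force between each of case_left, case_middle and the fingers below 0.05 N and horizontal distance between case_middle_centre and seat_middle below 0.01 m and z of case_middle_centre in the frame of seat_middle below 0.034 m))); the arm keeps its last pose, push and grip.
It fails at once if a case is dropped (moving faster than 0.5 m/s out of the fingers) ((contact force between case_left and the fingers below 0.05 N and linear speed of case_left above 0.5 m/s) or (contact force between case_middle and the fingers below 0.05 N and linear speed of case_middle above 0.5 m/s) or (contact force between case_right and the fingers below 0.05 N and linear speed of case_right above 0.5 m/s)).
It fails at once if one of the other loose things is moved by more than 20 mm (distance of any of filter_block, objective, dish, torch from where it was at the start of the episode above 0.02 m).
It also fails if it takes over 72 s, if anything falls off the work surface, if the arm or the gripper's body presses on something with over 40 N, if the wrist force passes 120 N, or if a joint passes its speed limit or range.

## Working session

There is one attempt and no reset: what is moved stays moved. The work goes in short steps, Python scripts to look and compute and a shell command to move; the robot and the scene stay as the last step left them, time stands still between calls to the robot, and variables do not carry over. Pictures are saved under pics/ and viewed, and the job is handed in when it is done.

```bash
mkdir -p pics; cat > h.py <<'E'
import numpy as np, cv2
from workcell import state, grab_frame, job_done, hold_point_z
def shot(n,f):
    d=grab_frame(n); cv2.imwrite('pics/'+f,cv2.cvtColor(d['frame'],cv2.COLOR_RGB2BGR)); 
    np.savez('pics/'+f+'.npz',**d); return d
def ray(d,u,v,z):
    V=np.array(d['view']);R=V[:3,:3];t=V[:3,3];c=-R.T@t
    r=R.T@np.array([(u-d['cx'])/d['fx'],(v-d['cy'])/d['fy'],1]); return c+r*(z-c[2])/r[2]
def proj(d,p):
    V=np.array(d['view']);q=V[:3,:3]@np.array(p)+V[:3,3]; return d['fx']*q[0]/q[2]+d['cx'],d['fy']*q[1]/q[2]+d['cy']
E
python3 - <<'E'
from h import *
for n in('side','top','wrist'):
    d=shot(n,n+'0.png'); V=np.array(d['view']); print(n,d['fx'],d['cx'],d['cy'],-V[:3,:3].T@V[:3,3])
print(state(),hold_point_z)
E
```

```text
side 451.90454079602256 319.9370727340326 237.83682207940316 [ 384.26508429 -924.65026662  579.195069  ]
top 526.5804883713784 324.446671923769 241.34187159264138 [ 357.17451054 -148.04958327 1334.37210576]
wrist 333.2485107658488 322.25433251881145 233.28431835442865 [ 99.31133426 572.05160424 383.21023034]
{'time_s': 0.15, 'qpos': array([ 7.13349947e+01,  1.83445190e+01,  8.96887972e+01, -1.10100544e-03,
        7.20435942e+01, -1.14452282e+00]), 'qvel': array([ 0.00206145, -0.08385816, -0.12327994, -0.01236549,  0.02186708,
        0.01122498]), 'effort': array([-2.79790302e-04, -4.12772512e+01, -2.32154310e+01,  7.27088889e-02,
        4.35176364e-02, -7.17884018e-05]), 'ee_pos': array([172.97715817, 547.98311515, 213.31098192]), 'ee_rot': array([-1.79923084e+02, -4.89523903e-04,  1.62479857e+02]), 'force': array([-0.566086  ,  0.38893578, -0.13580694]), 'torque': array([0.02626081, 0.05677632, 0.01107202]), 'gripper_width': 91.01632261768775} -18.8
```

View pics/top0.png

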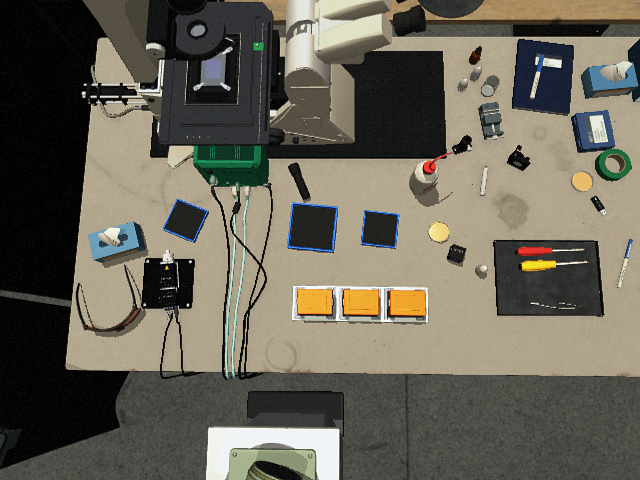

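View pics/side0.png

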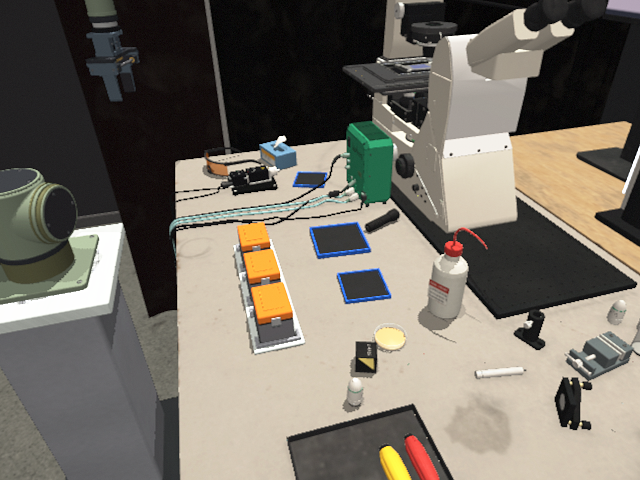

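View pics/wrist0.png

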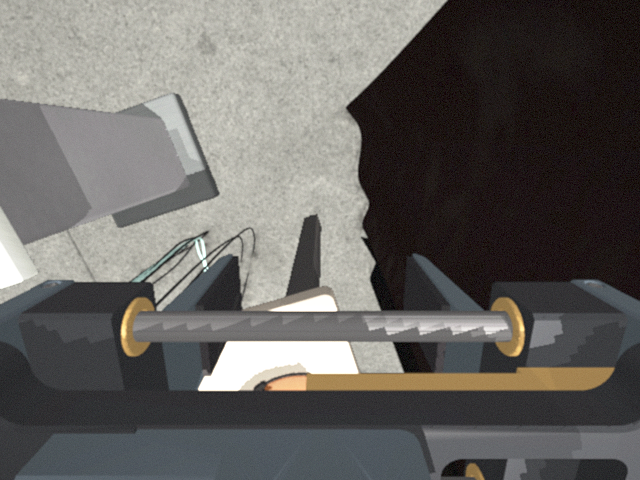

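Tray candidates in the top view are the blue squares at (186,220), (312,228) and (380,228). The one at (312,228) is the largest. The orange-lidded cases are at (315,302), (361,302) and (407,302), in the white rack; the bright green, blue and red items nearby are distractors. Next I'll measure and check a crop.

```bash
python3 - <<'E'
from h import *
d=dict(np.load('pics/top0.png.npz')); s=dict(np.load('pics/side0.png.npz'))
def hsv(d): return cv2.cvtColor(d['frame'],cv2.COLOR_RGB2HSV)
H=hsv(d)
def comps(m,mn=150):
    n,l,st,c=cv2.connectedComponentsWithStats(m.astype(np.uint8)); return [(l==i) for i in range(1,n) if st[i,4]>mn]
for nm,m,z in(('or',cv2.inRange(H,(5,150,120),(22,255,255))>0,66),('blue',cv2.inRange(H,(105,170,100),(125,255,255))>0,10)):
    for k in comps(m):
        c,_=cv2.findContours(k.astype(np.uint8),cv2.RETR_EXTERNAL,cv2.CHAIN_APPROX_NONE)
        r=cv2.minAreaRect(c[0]); P=np.array([ray(d,*p,z)[:2] for p in cv2.boxPoints(r)])
        w=np.linalg.norm(P[0]-P[1]),np.linalg.norm(P[1]-P[2]); e=P[1]-P[0]
        print(nm,np.round(r[0]),'ctr',P.mean(0).round(1),'size',np.round(w,1),'ang',round(np.degrees(np.arctan2(e[1],e[0])),1))
m=(H[...,1]<40)&(H[...,2]>200); m[:270]=0;m[335:]=0;m[:,:280]=0;m[:,440:]=0
ys,xs=np.nonzero(m); r=cv2.minAreaRect(np.c_[xs,ys].astype(np.float32));P=np.array([ray(d,*p,12)[:2] for p in cv2.boxPoints(r)]);e=P[1]-P[0];print('rack',r,P.mean(0),np.linalg.norm(e),np.linalg.norm(P[2]-P[1]),P.round(0).tolist())
c=d['frame'][190:335,270:440]; c2=s['frame'][210:360,200:420]
A=cv2.resize(c,(680,580),interpolation=cv2.INTER_CUBIC);cv2.imwrite('pics/crop_t.png',A[...,::-1])
cv2.imwrite('pics/crop_s.png',cv2.resize(c2,(792,540),interpolation=cv2.INTER_CUBIC)[...,::-1])
E
```

```text
or [314. 301.] ctr [450.3 -98.4] size [82.  57.4] ang -89.5
or [361. 302.] ctr [ 450.1 -211.2] size [81.8 59.7] ang -89.5
or [408. 302.] ctr [ 448.7 -322.3] size [83.9 59.5] ang -89.5
blue [312. 227.] ctr [645.  -88.6] size [120.1 121.3] ang -4.3
blue [380. 229.] ctr [ 640.8 -262.3] size [89.5 90.4] ang -6.4
rack ((359.6375427246094, 303.3734130859375), (135.2147674560547, 34.63931655883789), 0.8184555172920227) [ 449.51179398 -210.01193818] 86.3740334098191 339.31497749691175 [[407.0, -42.0], [494.0, -41.0], [492.0, -380.0], [406.0, -377.0]]
```

View pics/crop_t.png

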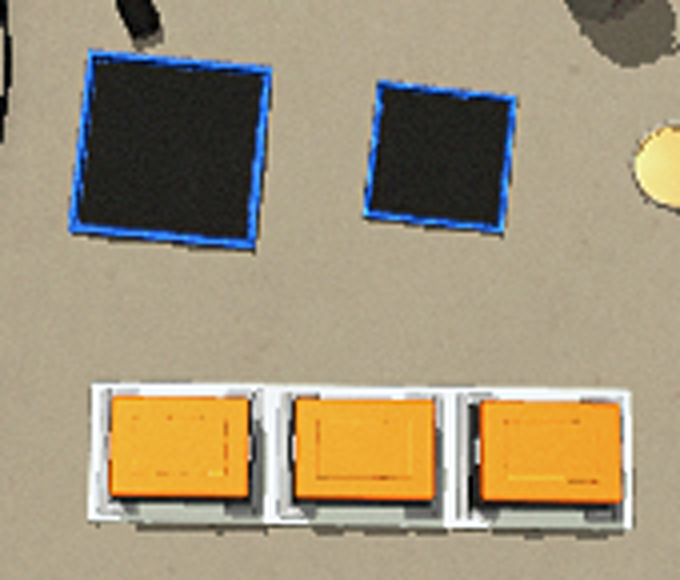

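View pics/crop_s.png

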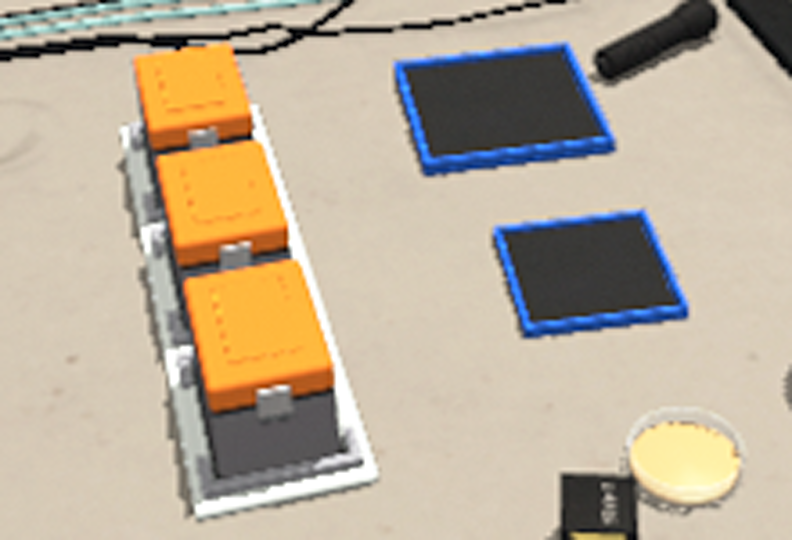

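The crop confirms the choices: the large blue tray is upper left at crop (170,150), and the three cases stand in the rack with the small tray as the look-alike. Positions:
- **Cases:** left (450,-98), middle (450,-211), right (449,-322). Rack yaw is about -0.5°.
- **Tray:** (645,-89).

First I'll turn the tool so the jaws lie along x, then go over.

```bash
python3 -m creep '[[0,0,0,0,0,0,10.4],[0,0,0,0,0,0,10.4],[0,0,0,0,0,0,10.4],[0,0,0,0,0,0,10.4],[0,0,0,0,0,0,10.4]]' 40
python3 -m creep '[[0,0,0,0,0,0,10.4],[0,0,0,0,0,0,10.4],[0,0,0,0,0,0,0.2]]'
python3 -c "
from h import *
s=state();print(s['qpos'],s['qvel'])"
```

```text
time_s: 0.78
ee_pos: [173.0, 548.1, 213.6]
ee_rot: [-180.0, 0.0, 110.1]
force: [-0.3, 0.0, 0.1]
gripper_width: 91.3
time_s: 1.15
ee_pos: [173.0, 548.2, 213.7]
ee_rot: [-180.0, 0.0, 89.6]
force: [0.1, -0.0, 0.0]
gripper_width: 91.2
[ 7.13343621e+01  1.83270141e+01  8.96627637e+01 -1.59682957e-03
  7.20441688e+01  7.17416276e+01] [-0.08700784 -0.07501328 -0.10357441 -0.04769107  0.09890639 -1.1608781 ]
```

```bash
python3 -m creep '[[0,-53.8,23,0,0,0,0],[0,-53.8,23,0,0,0,0],[0,-53.8,23,0,0,0,0],[0,-53.8,23,0,0,0,0],[0,-53.8,23,0,0,0,0]]'
python3 -m creep '[[0,-53.8,23,0,0,0,0],[0,-53.8,23,0,0,0,0],[0,-53.8,23,0,0,0,0],[0,-53.8,23,0,0,0,0],[0,-53.8,23,0,0,0,0]]'
python3 -m creep '[[0,-53.8,23,0,0,0,0],[0,-53.8,23,0,0,0,0],[0,0,0,0,0,0,0],[0,0,0,0,0,0,0]]'
python3 -c "
from h import *
s=state();print(s['ee_pos'],s['ee_rot'],s['qpos'])
for n in('wrist','top'): shot(n,n+'1.png')"
```

```text
time_s: 1.78
ee_pos: [286.0, 276.6, 214.0]
ee_rot: [180.0, -0.0, 89.7]
force: [0.8, 0.5, 0.7]
gripper_width: 91.2
time_s: 2.4
ee_pos: [398.7, 6.4, 214.2]
ee_rot: [179.9, -0.0, 89.7]
force: [0.4, 0.6, -0.4]
gripper_width: 91.1
time_s: 2.9
ee_pos: [442.7, -99.4, 213.6]
ee_rot: [-179.9, -0.1, 89.5]
force: [-0.2, 0.5, -0.3]
gripper_width: 91.2
[442.67741974 -99.40797862 213.60957445] [-1.79935069e+02 -5.10580613e-02  8.95368159e+01] [-1.41342207e+01  7.37983579e+00  1.04369877e+02  3.68722868e-02
  6.83254500e+01 -1.36847062e+01]
```

View pics/wrist1.png

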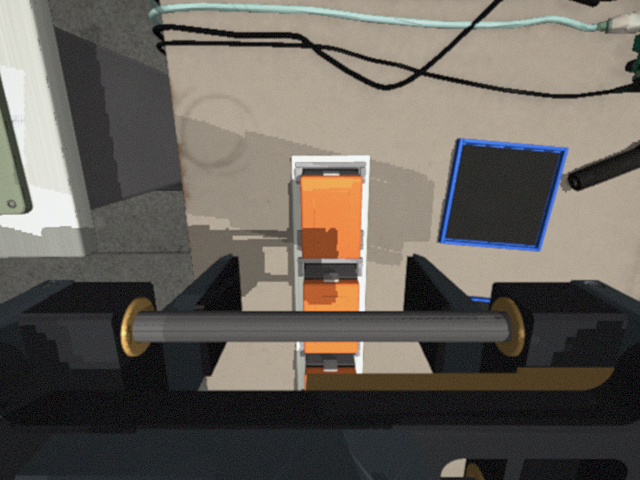

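View pics/top1.png

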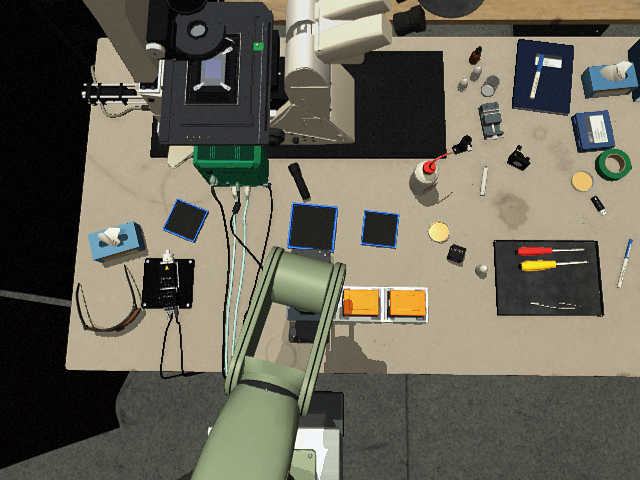

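```bash
python3 - <<'E'
from h import *
d=dict(np.load('pics/wrist1.png.npz'));H=cv2.cvtColor(d['frame'],cv2.COLOR_RGB2HSV)
m=cv2.inRange(H,(5,150,90),(22,255,255));m[360:]=0
n,l,st,c=cv2.connectedComponentsWithStats(m)
for i in range(1,n):
    if st[i,4]<800: continue
    k=(l==i).astype(np.uint8);cc,_=cv2.findContours(k,0,1);r=cv2.minAreaRect(cc[0])
    P=np.array([ray(d,*p,66)[:2] for p in cv2.boxPoints(r)]);print(st[i],P.mean(0).round(1),P.round(1).tolist())
w=cv2.inRange(H,(0,0,215),(180,35,255));w[:150]=0;w[262:]=0;w[:,:280]=0;w[:,380:]=0
ys,xs=np.nonzero(w)
for v in(190,210,230,250):
    x=xs[ys==v]; 
    if len(x):print(v,ray(d,x.min(),v,12).round(1),ray(d,x.max()+1,v,12).round(1))
print(ray(d,330,157,12),proj(d,(442.7,-99.4,213.6)))
E
```

```text
[ 300  175   62   83 4899] [450.8 -95.8] [[419.9, -136.7], [422.0, -54.5], [479.6, -55.0], [481.6, -137.1]]
[ 304  280   55   32 1682] [ 451.2 -179.9] [[423.3, -161.9], [479.1, -162.3], [479.8, -197.9], [422.5, -197.5]]
190 [488.4 -77.3  12. ] [495.1 -77.3  12. ]
210 [ 487.8 -100.1   12. ] [ 494.6 -100.1   12. ]
230 [ 490.7 -123.7   12. ] [ 494.2 -123.7   12. ]
250 [ 487.8 -148.    12. ] [ 494.9 -148.1   12. ]
[451.53704276 -40.98028154  12.        ] (np.float64(322.0994027856146), np.float64(284.36911327157264))
```

```bash
python3 -m creep '[[0,2,8,0,0,0,0],[0,0,0,50,0,0,0],[0,0,0,50,0,0,0],[0,0,0,0,0,0,0]]'
python3 -m creep '[[0,0,0,45,0,0,0],[0,0,0,30,0,0,0],[0,0,0,16.5,0,0,0],[0,0,0,0,0,0,0]]'
python3 -m creep '[[1,0,0,0,0,0,0],[1,0,0,0,0,0,0],[1,0,0,0,0,0,0],[1,0,0,0,0,0,0]]' 45
python3 -c "
from h import *
s=state();print(s)
shot('side','side2.png')"
```

```text
time_s: 3.5
ee_pos: [448.8, -96.3, 111.5]
ee_rot: [-179.6, -0.1, 89.6]
force: [-0.3, -0.7, -0.4]
gripper_width: 91.0
time_s: 4.0
ee_pos: [452.4, -97.6, 23.3]
ee_rot: [179.9, 0.0, 89.5]
force: [0.2, -0.4, 0.2]
gripper_width: 91.4
time_s: 4.5
ee_pos: [451.3, -97.8, 23.0]
ee_rot: [180.0, 0.0, 89.5]
force: [-1.4, -0.8, 5.3]
gripper_width: 59.9
{'time_s': 4.5, 'qpos': array([-1.36614834e+01,  2.09143901e+01,  1.18820599e+02,  4.01800683e-03,
        4.02505903e+01, -1.31456810e+01]), 'qvel': array([ 0.00981809, -0.04423864, -0.02987917, -0.03794163,  0.11186765,
       -0.09383992]), 'effort': array([-7.29285926e-02, -3.32947433e+01, -1.44413799e+01,  7.14022340e-02,
       -3.99128823e-01,  2.54413602e-02]), 'ee_pos': array([451.28813447, -97.84035685,  22.96247701]), 'ee_rot': array([1.79985366e+02, 7.50840975e-04, 8.94811312e+01]), 'force': array([-1.39089812, -0.79720484,  5.34352052]), 'torque': array([-0.06282538,  0.3599247 ,  0.02655403]), 'gripper_width': 59.8706894914022}
```

View pics/side2.png

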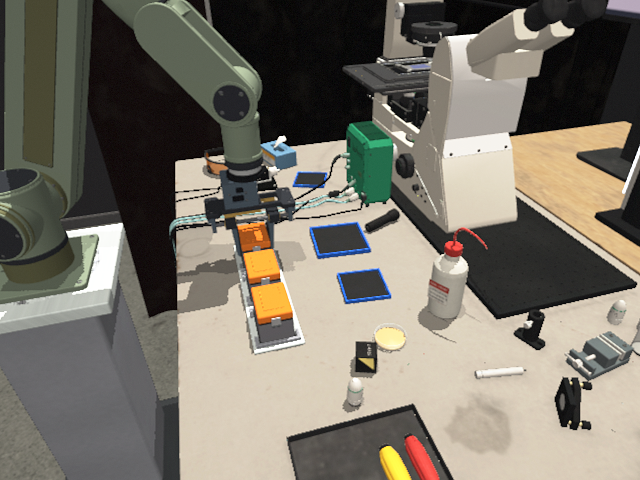

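Width 59.9 mm, so the left case is gripped between the jaws at about image (254,235). Next I'll lift it and rock it about the jaw axis.

```bash
cat > m.py <<'E'
from h import *
s=state();print('  M',np.round(s['time_s'],2),'pos',s['ee_pos'].round(1),'rot',s['ee_rot'].round(1),'F',s['force'].round(2),'T',s['torque'].round(3),'eff',s['effort'].round(3),'w',round(s['gripper_width'],2))
E
python3 -m creep '[[1,0,0,-15,0,0,0],[1,0,0,-30,0,0,0],[1,0,0,-30,0,0,0],[1,0,0,-25,0,0,0],[1,0,0,0,0,0,0]]' >/dev/null; python3 m.py
python3 -m creep '[[1,0,0,0,0,8,0],[1,0,0,0,0,8,0],[1,0,0,0,0,0,0],[1,0,0,0,0,0,0]]' >/dev/null; python3 m.py
python3 -m creep '[[1,0,0,0,0,0,0]]' >/dev/null; python3 m.py
python3 -m creep '[[1,0,0,0,0,-8,0],[1,0,0,0,0,-8,0],[1,0,0,0,0,0,0],[1,0,0,0,0,0,0],[1,0,0,0,0,0,0]]' >/dev/null; python3 m.py
python3 -m creep '[[1,0,0,0,0,-8,0],[1,0,0,0,0,-8,0],[1,0,0,0,0,0,0],[1,0,0,0,0,0,0]]' >/dev/null; python3 m.py
python3 -m creep '[[1,0,0,0,0,0,0]]' >/dev/null; python3 m.py
python3 -m creep '[[1,0,0,0,0,8,0],[1,0,0,0,0,8,0],[1,0,0,0,0,0,0],[1,0,0,0,0,0,0],[1,0,0,0,0,0,0]]' >/dev/null; python3 m.py
python3 -c "
from h import *
shot('side','side3.png')"
```

```text
M 5.18 pos [452.  -98.  123.2] rot [179.8   0.   89.5] F [-0.01  0.52 -5.48] T [-0.119  0.045 -0.013] eff [ 1.3000e-02 -3.5846e+01 -2.1688e+01  5.7000e-02  2.2000e-01 -1.0000e-03] w 59.73
  M 5.68 pos [450.3 -97.4 121.3] rot [-179.8  -16.    89.4] F [-0.04  0.13 -4.94] T [-0.419  0.087  0.066] eff [-7.5500e-01 -3.6385e+01 -2.0221e+01  1.1340e+00  8.5800e-01  1.4000e-02] w 59.72
  M 5.8 pos [450.9 -96.9 122.2] rot [-180.   -16.    89.6] F [-0.1   0.45 -4.62] T [-0.414 -0.003  0.   ] eff [-3.2800e-01 -3.6524e+01 -2.0095e+01  1.1530e+00  8.8900e-01  2.0000e-02] w 59.7
  M 6.42 pos [451.2 -98.3 122.3] rot [-1.80e+02 -1.00e-01  8.94e+01] F [-0.81  0.41 -4.35] T [-0.071  0.096  0.021] eff [ 3.6400e-01 -3.4811e+01 -2.1022e+01  9.5000e-02  7.2000e-02 -9.0000e-03] w 59.41
  M 6.92 pos [451.3 -98.2 122.3] rot [-180.    15.9   89.4] F [ 0.18 -0.5  -4.24] T [0.268 0.072 0.029] eff [ 7.0500e-01 -3.3958e+01 -2.0267e+01 -1.1150e+00  2.9900e-01 -1.8000e-02] w 60.25
  M 7.05 pos [451.3 -98.8 122.5] rot [180.   15.9  89.3] F [-0.44  0.04 -3.95] T [ 0.199  0.009 -0.047] eff [ 2.6200e-01 -3.4017e+01 -2.0421e+01 -1.1380e+00  2.8900e-01 -2.4000e-02] w 59.49
  M 7.68 pos [450.9 -97.2 122.2] rot [-180.     0.    89.5] F [-0.68  0.06 -4.41] T [-0.023  0.037 -0.012] eff [-3.9100e-01 -3.4601e+01 -2.1107e+01  1.0000e-02  4.0000e-02  9.0000e-03] w 59.87
```

View pics/side3.png

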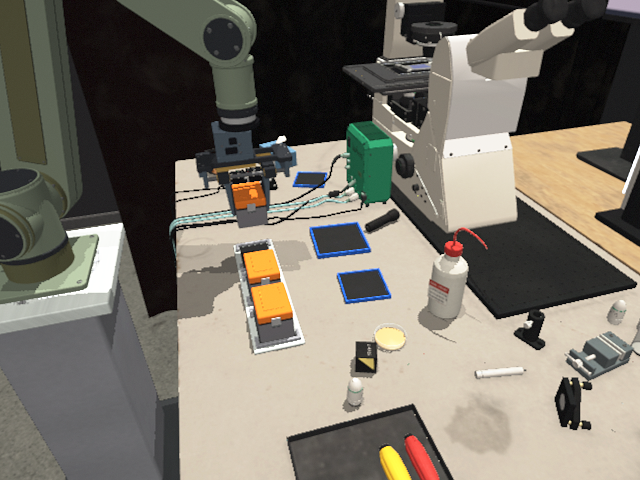

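```bash
cat > m2.py <<'E'
from h import *
s=state();print(round(s['ee_rot'][1],1),'Tx',s['torque'].round(3)[0],'e4',s['effort'].round(3)[3])
E
python3 -m creep '[[1,0,0,0,0,8,0],[1,0,0,0,0,-4,0],[1,0,0,0,0,0,0],[1,0,0,0,0,0,0],[1,0,0,0,0,0,0]]' >/dev/null; python3 m2.py
for i in 1 2 3 4; do python3 -m creep '[[1,0,0,0,0,0,0]]' >/dev/null; python3 m2.py; done
python3 -m creep '[[1,0,0,0,0,-8,0],[1,0,0,0,0,-4,0],[1,0,0,0,0,4,0],[1,0,0,0,0,0,0],[1,0,0,0,0,0,0]]' >/dev/null; python3 m2.py
for i in 1 2 3 4; do python3 -m creep '[[1,0,0,0,0,0,0]]' >/dev/null; python3 m2.py; done
python3 -m creep '[[1,0,0,0,0,4,0]]'
```

```text
-4.0 Tx -0.153 e4 0.338
-4.0 Tx -0.208 e4 0.339
-4.0 Tx -0.135 e4 0.337
-4.0 Tx -0.107 e4 0.335
-4.0 Tx -0.133 e4 0.334
4.0 Tx -0.027 e4 -0.228
4.0 Tx -0.024 e4 -0.237
4.0 Tx -0.04 e4 -0.232
4.0 Tx -0.044 e4 -0.229
4.0 Tx 0.016 e4 -0.227
time_s: 10.1
ee_pos: [451.1, -96.8, 122.4]
ee_rot: [-180.0, -0.1, 89.6]
force: [0.3, 0.8, -4.1]
gripper_width: 59.7
```

The left case is quiet: joint-4 effort scales linearly with tilt (0.283 at 4°, 1.146 at 16°), leaving no ball offset. I'll put it back the way it came.

```bash
python3 -m creep '[[1,0,0,30,0,0,0],[1,0,0,30,0,0,0],[1,0,0,20,0,0,0],[1,0,0,0,0,0,0],[1,0,0,0,0,0,0]]'; python3 m.py
python3 -m creep '[[1,0,0,7,0,0,0],[1,0,0,6,0,0,0],[1,0,0,4,0,0,0],[1,0,0,3,0,0,0],[1,0,0,0,0,0,0]]'; python3 m.py
python3 -c "
from h import *
shot('side','side4.png')
d=dict(np.load('pics/side4.png.npz'));c=d['frame'][180:350,190:340];cv2.imwrite('pics/c4.png',cv2.resize(c,(600,680//1)[:1]+(600,),interpolation=2)[...,::-1])"
```

```text
time_s: 10.72
ee_pos: [452.1, -98.0, 43.2]
ee_rot: [179.9, 0.0, 89.5]
force: [-0.3, 0.1, -4.0]
gripper_width: 60.0
  M 10.72 pos [452.1 -98.   43.2] rot [179.9   0.   89.5] F [-0.32  0.07 -4.04] T [-0.122  0.018  0.011] eff [-1.1000e-02 -3.6182e+01 -1.6710e+01  5.6000e-02  1.1200e-01 -1.0000e-03] w 60.02
time_s: 11.35
ee_pos: [451.2, -97.8, 23.0]
ee_rot: [-180.0, -0.0, 89.5]
force: [-3.1, 0.3, 3.7]
gripper_width: 59.5
  M 11.35 pos [451.2 -97.8  23. ] rot [-180.    -0.    89.5] F [-3.07  0.35  3.73] T [-0.093  0.367  0.002] eff [-4.4000e-02 -3.4054e+01 -1.5668e+01  5.9000e-02 -6.3200e-01 -6.0000e-03] w 59.45
```

View pics/c4.png

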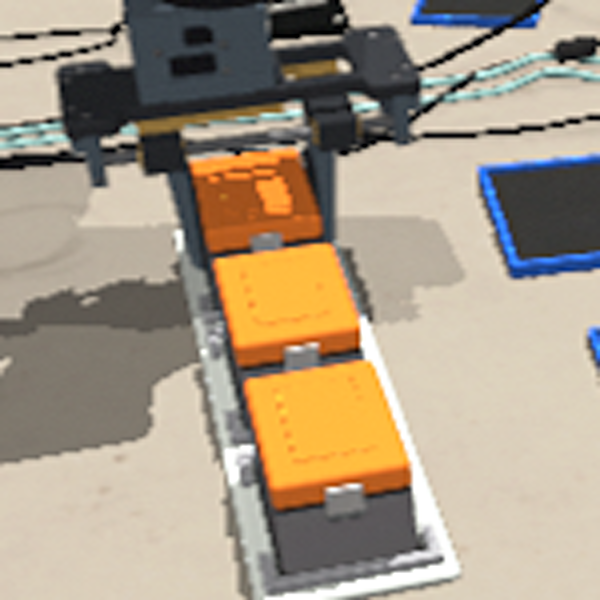

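The left case is down in its seat, at crop (255,200). Next I'll release it and go on to the middle case.

```bash
python3 -m creep '[[0,0,0,0,0,0,0],[0,0,0,0,0,0,0],[0,0,0,0,0,0,0],[0,0,0,0,0,0,0]]'
python3 -m creep '[[0,0,0,-20,0,0,0],[0,0,0,-40,0,0,0],[0,0,0,-40,0,0,0],[0,0,0,-30,0,0,0]]'
python3 -m creep '[[0,-50,-0.5,0,0,0,0],[0,-50,-0.5,0,0,0,0],[0,-12.5,0,0,0,0,0],[0,0,0,0,0,0,0],[0,0,0,0,0,0,0]]'
python3 -c "
from h import *
d=shot('wrist','wrist5.png');shot('side','side5.png')
H=cv2.cvtColor(d['frame'],cv2.COLOR_RGB2HSV)
m=cv2.inRange(H,(5,150,90),(22,255,255));m[360:]=0
n,l,st,c=cv2.connectedComponentsWithStats(m)
for i in range(1,n):
    if st[i,4]<500: continue
    cc,_=cv2.findContours((l==i).astype(np.uint8),0,1);r=cv2.minAreaRect(cc[0])
    P=np.array([ray(d,*p,66)[:2] for p in cv2.boxPoints(r)]);print(st[i],P.mean(0).round(1),P.round(1).tolist())
"
```

```text
time_s: 11.9
ee_pos: [451.4, -97.8, 22.4]
ee_rot: [180.0, -0.0, 89.5]
force: [0.3, 0.5, -0.8]
gripper_width: 90.8
time_s: 12.4
ee_pos: [451.6, -97.9, 154.1]
ee_rot: [179.9, 0.0, 89.5]
force: [0.5, 0.9, -0.5]
gripper_width: 91.2
time_s: 13.02
ee_pos: [449.0, -209.2, 152.2]
ee_rot: [-180.0, -0.1, 89.5]
force: [0.0, 0.6, -0.2]
gripper_width: 91.1
[  282    25    85   125 10154] [451.3 -98. ] [[423.0, -57.0], [480.0, -57.4], [482.3, -139.1], [419.7, -138.6]]
[ 286  185   77  101 7189] [ 450.5 -207.4] [[421.6, -165.4], [480.0, -165.9], [482.0, -249.4], [418.5, -248.9]]
[ 291  342   67   18 1178] [ 449.8 -312.5] [[420.8, -303.5], [479.0, -304.0], [479.3, -321.5], [420.2, -321.0]]
```

View pics/wrist5.png

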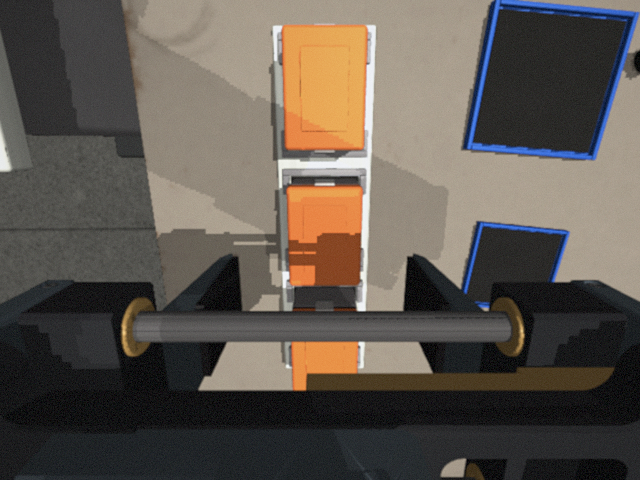

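View pics/side5.png

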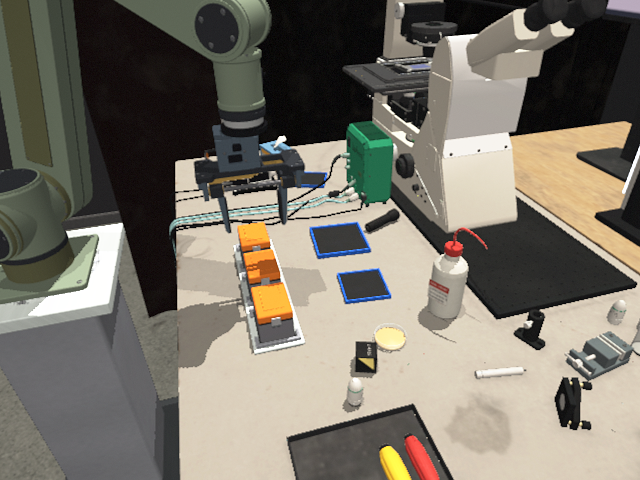

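The left case stands square in its seat (wrist view 325,88), with the middle case under the tool. I'll take it and do the same rocking.

```bash
python3 -m creep '[[0,0,0,50,0,0,0],[0,0,0,40,0,0,0],[0,0,0,25,0,0,0],[0,0,0,15,0,0,0],[0,0,0,0,0,0,0]]'
python3 -m creep '[[1,0,0,0,0,0,0],[1,0,0,0,0,0,0],[1,0,0,0,0,0,0],[1,0,0,0,0,0,0]]' 45
python3 -m creep '[[1,0,0,-15,0,0,0],[1,0,0,-30,0,0,0],[1,0,0,-30,0,0,0],[1,0,0,-25,0,0,0],[1,0,0,0,0,0,0]]' >/dev/null; python3 m.py
python3 -m creep '[[1,0,0,0,0,8,0],[1,0,0,0,0,8,0],[1,0,0,0,0,0,0],[1,0,0,0,0,0,0],[1,0,0,0,0,0,0]]' >/dev/null; python3 m.py
python3 -m creep '[[1,0,0,0,0,-8,0],[1,0,0,0,0,-4,0],[1,0,0,0,0,0,0],[1,0,0,0,0,0,0],[1,0,0,0,0,0,0]]' >/dev/null; python3 m.py
python3 -m creep '[[1,0,0,0,0,-8,0],[1,0,0,0,0,-8,0],[1,0,0,0,0,-4,0],[1,0,0,0,0,0,0],[1,0,0,0,0,0,0]]' >/dev/null; python3 m.py
python3 -m creep '[[1,0,0,0,0,0,0]]' >/dev/null; python3 m.py
python3 -m creep '[[1,0,0,0,0,8,0],[1,0,0,0,0,4,0],[1,0,0,0,0,0,0],[1,0,0,0,0,0,0],[1,0,0,0,0,0,0]]' >/dev/null; python3 m.py
python3 -m creep '[[1,0,0,0,0,4,0],[1,0,0,0,0,0,0],[1,0,0,0,0,0,0],[1,0,0,0,0,0,0]]' >/dev/null; python3 m.py
python3 -c "
from h import *
shot('side','side6.png')"
```

```text
time_s: 13.75
ee_pos: [449.0, -209.7, 21.9]
ee_rot: [-179.9, -0.0, 89.5]
force: [0.4, -0.6, 0.7]
gripper_width: 91.1
time_s: 14.25
ee_pos: [450.0, -210.6, 23.1]
ee_rot: [179.9, 0.0, 89.5]
force: [0.7, -0.3, 3.0]
gripper_width: 59.8
  M 14.88 pos [ 450.  -210.7  124.2] rot [1.798e+02 1.000e-01 8.950e+01] F [-0.55  0.47 -3.6 ] T [-0.086  0.042  0.018] eff [ 1.5000e-02 -3.8797e+01 -2.1882e+01  5.1000e-02  2.4200e-01 -1.0000e-03] w 59.75
  M 15.5 pos [ 448.9 -209.2  122.4] rot [-180.   -16.    89.5] F [-1.17  0.32 -3.9 ] T [-0.489  0.043  0.037] eff [-3.2000e-01 -4.0873e+01 -2.0415e+01  1.0690e+00  1.0940e+00  1.8000e-02] w 60.0
  M 16.12 pos [ 449.3 -210.6  122.3] rot [-180.    -4.    89.4] F [ 1.28 -0.22 -3.45] T [-0.231  0.08   0.051] eff [ 2.5900e-01 -3.8723e+01 -2.1151e+01  3.5800e-01  2.9000e-01 -1.0000e-03] w 60.03
  M 16.75 pos [ 449.4 -210.7  122.4] rot [180.   15.9  89.4] F [ 0.28 -0.79 -4.56] T [0.277 0.066 0.021] eff [ 4.7700e-01 -3.5556e+01 -2.0588e+01 -1.1050e+00 -2.3000e-02 -1.5000e-02] w 59.97
  M 16.88 pos [ 449.3 -211.1  122.5] rot [180.   16.   89.4] F [ 0.62 -0.6  -4.04] T [0.273 0.055 0.002] eff [ 1.7600e-01 -3.5545e+01 -2.0806e+01 -1.1250e+00 -4.8000e-02 -1.8000e-02] w 59.98
  M 17.5 pos [ 449.  -209.8  122.2] rot [-180.     4.    89.5] F [-0.03  0.13 -3.53] T [ 0.016  0.003 -0.017] eff [-2.5700e-01 -3.6915e+01 -2.1349e+01 -2.7000e-01 -8.0000e-02  3.0000e-03] w 60.05
  M 18.0 pos [ 449.1 -209.8  122.4] rot [-180.     0.    89.5] F [-0.16  0.54 -3.27] T [-0.08   0.136  0.024] eff [-7.4000e-02 -3.7622e+01 -2.1303e+01  3.6000e-02  6.4000e-02  6.0000e-03] w 59.68
```

View pics/side6.png

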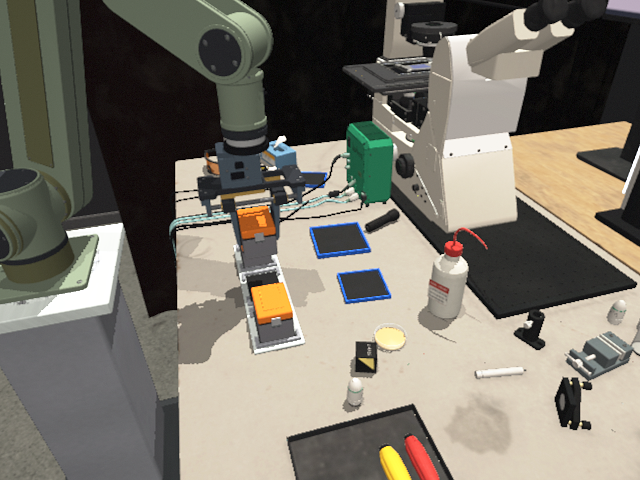

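```bash
Z='[[1,0,0,0,0,0,0]]'
python3 -m creep '[[1,0,0,0,0,8,0],[1,0,0,0,0,-4,0],[1,0,0,0,0,0,0],[1,0,0,0,0,0,0],[1,0,0,0,0,0,0]]' >/dev/null; python3 m2.py
for i in 1 2 3 4; do python3 -m creep '[[1,0,0,0,0,0,0]]' >/dev/null; python3 m2.py; done
python3 -m creep '[[1,0,0,0,0,-8,0],[1,0,0,0,0,-4,0],[1,0,0,0,0,4,0],[1,0,0,0,0,0,0],[1,0,0,0,0,0,0]]' >/dev/null; python3 m2.py
for i in 1 2 3 4; do python3 -m creep '[[1,0,0,0,0,0,0]]' >/dev/null; python3 m2.py; done
python3 -m creep '[[1,0,0,0,0,4,0],[1,0,0,0,0,0,0]]'>/dev/null; python3 m2.py
```

```text
-4.0 Tx -0.193 e4 0.343
-4.0 Tx -0.167 e4 0.341
-4.0 Tx -0.211 e4 0.339
-4.0 Tx -0.157 e4 0.338
-4.0 Tx -0.172 e4 0.338
4.0 Tx -0.021 e4 -0.254
4.0 Tx 0.059 e4 -0.256
4.0 Tx 0.031 e4 -0.252
4.0 Tx -0.0 e4 -0.249
4.0 Tx 0.007 e4 -0.247
0.1 Tx -0.136 e4 0.183
```

```bash
python3 -m creep '[[1,0,0,0,0,6,0],[1,0,0,0,0,0,0],[1,0,0,0,0,0,0],[1,0,0,0,0,-2.5,0],[1,0,0,0,0,-2.5,0]]' >/dev/null; 
python3 -m creep '[[1,0,0,0,0,0,0],[1,0,0,0,0,0,0],[1,0,0,0,0,0,0],[1,0,0,0,0,0,0]]' >/dev/null;python3 m2.py
for i in 1 2 3 ; do python3 -m creep '[[1,0,0,0,0,0,0]]' >/dev/null; python3 m2.py; done
python3 -m creep '[[1,0,0,0,0,-7,0],[1,0,0,0,0,0,0],[1,0,0,0,0,0,0],[1,0,0,0,0,2.5,0],[1,0,0,0,0,2.5,0]]' >/dev/null; 
python3 -m creep '[[1,0,0,0,0,0,0],[1,0,0,0,0,0,0],[1,0,0,0,0,0,0],[1,0,0,0,0,0,0]]' >/dev/null;python3 m2.py
for i in 1 2 3 ; do python3 -m creep '[[1,0,0,0,0,0,0]]' >/dev/null; python3 m2.py; done
python3 -m creep '[[1,0,0,0,0,1,0],[1,0,0,0,0,0,0],[1,0,0,0,0,0,0],[1,0,0,0,0,0,0]]'>/dev/null; python3 m2.py
```

```text
-1.0 Tx -0.184 e4 0.128
-1.0 Tx -0.119 e4 0.124
-1.0 Tx -0.124 e4 0.123
-1.0 Tx -0.066 e4 0.122
1.0 Tx -0.059 e4 -0.028
1.0 Tx -0.105 e4 -0.024
1.0 Tx -0.067 e4 -0.022
1.0 Tx -0.03 e4 -0.022
-0.0 Tx -0.102 e4 0.049
```

The middle case scales linearly too (1° gives 0.073, 4° gives 0.293), so there's no ball offset and it looks quiet. I'll put it back and test the right one.

```bash
python3 -m creep '[[1,0,0,30,0,0,0],[1,0,0,30,0,0,0],[1,0,0,20,0,0,0],[1,0,0,0,0,0,0],[1,0,0,0,0,0,0]]'; python3 m.py
python3 -m creep '[[1,0,0,7,0,0,0],[1,0,0,6,0,0,0],[1,0,0,4,0,0,0],[1,0,0,3,0,0,0],[1,0,0,0,0,0,0]]'; python3 m.py
python3 -c "
from h import *
shot('side','side7.png')
d=dict(np.load('pics/side7.png.npz'));c=d['frame'][180:350,190:340];cv2.imwrite('pics/c7.png',cv2.resize(c,(600,600),interpolation=2)[...,::-1])"
```

```text
time_s: 24.68
ee_pos: [450.0, -210.6, 43.2]
ee_rot: [179.9, 0.0, 89.5]
force: [-0.3, 0.1, -4.8]
gripper_width: 59.9
  M 24.68 pos [ 450.  -210.6   43.2] rot [179.9   0.   89.5] F [-0.26  0.14 -4.79] T [-0.11   0.046  0.003] eff [ 4.0000e-03 -3.9038e+01 -1.7235e+01  4.1000e-02  1.2800e-01 -1.0000e-03] w 59.86
time_s: 25.3
ee_pos: [449.1, -210.2, 23.0]
ee_rot: [-180.0, -0.0, 89.5]
force: [-2.9, 1.5, 3.7]
gripper_width: 59.9
  M 25.3 pos [ 449.1 -210.2   23. ] rot [-180.    -0.    89.5] F [-2.94  1.5   3.69] T [-0.019  0.437 -0.052] eff [-1.0100e-01 -3.6624e+01 -1.6417e+01  5.1000e-02 -6.8400e-01 -1.8000e-02] w 59.93
```

View pics/c7.png

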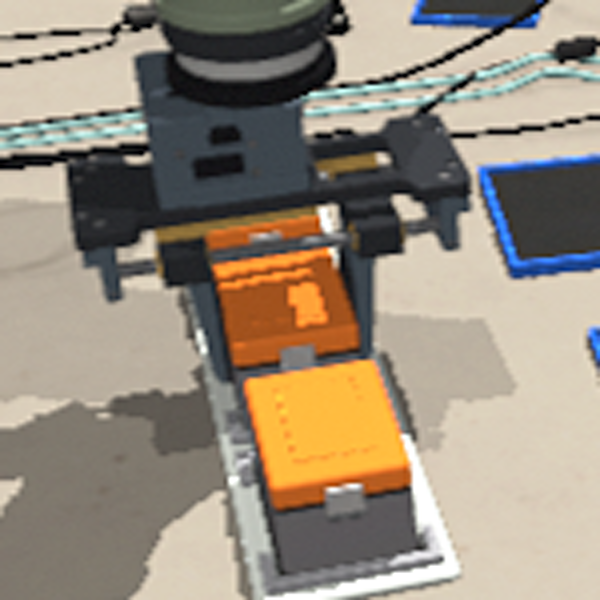

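The middle case is seated again. On to the right one.

```bash
python3 -m creep '[[0,0,0,0,0,0,0],[0,0,0,0,0,0,0],[0,0,0,0,0,0,0],[0,0,0,0,0,0,0]]'
python3 -m creep '[[0,0,0,-20,0,0,0],[0,0,0,-40,0,0,0],[0,0,0,-40,0,0,0],[0,0,0,-30,0,0,0]]'
python3 -m creep '[[0,-50,-0.5,0,0,0,0],[0,-50,-0.5,0,0,0,0],[0,-12,0,0,0,0,0],[0,0,0,0,0,0,0],[0,0,0,0,0,0,0]]'
python3 -c "
from h import *
d=shot('wrist','wrist8.png')
H=cv2.cvtColor(d['frame'],cv2.COLOR_RGB2HSV)
m=cv2.inRange(H,(5,150,90),(22,255,255));m[360:]=0
n,l,st,c=cv2.connectedComponentsWithStats(m)
for i in range(1,n):
    if st[i,4]<500: continue
    cc,_=cv2.findContours((l==i).astype(np.uint8),0,1);r=cv2.minAreaRect(cc[0])
    P=np.array([ray(d,*p,66)[:2] for p in cv2.boxPoints(r)]);print(st[i],P.mean(0).round(1),P.round(1).tolist())
"
```

```text
time_s: 25.85
ee_pos: [449.3, -210.3, 22.4]
ee_rot: [180.0, -0.0, 89.5]
force: [-0.1, -0.2, 0.0]
gripper_width: 90.8
time_s: 26.35
ee_pos: [449.6, -210.5, 154.1]
ee_rot: [179.9, 0.0, 89.5]
force: [-0.4, 0.3, 0.1]
gripper_width: 91.2
time_s: 26.98
ee_pos: [447.0, -321.0, 152.2]
ee_rot: [-180.0, -0.1, 89.5]
force: [0.1, 0.1, 0.0]
gripper_width: 91.1
[  282    23    85   126 10204] [ 449.3 -208.9] [[421.1, -167.6], [478.0, -168.0], [480.3, -250.2], [417.7, -249.7]]
[ 288  184   76  101 7197] [ 449.7 -318.4] [[421.2, -276.5], [478.7, -276.9], [480.8, -360.3], [418.2, -359.8]]
```

View pics/wrist8.png

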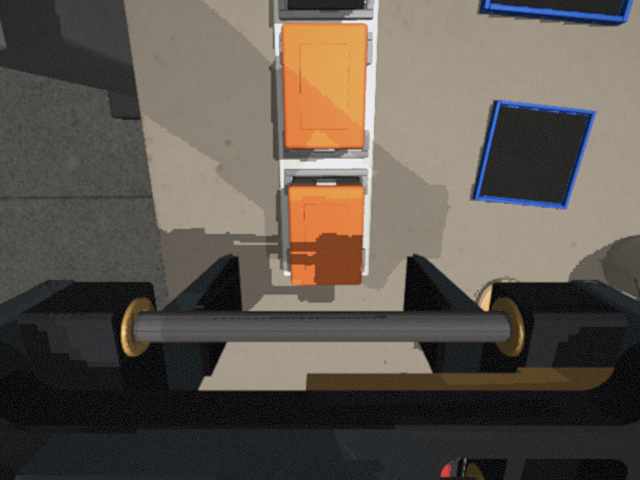

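```bash
python3 -m creep '[[0,0,1.5,50,0,0,0],[0,0,0,40,0,0,0],[0,0,0,25,0,0,0],[0,0,0,15,0,0,0],[0,0,0,0,0,0,0]]'
python3 -m creep '[[1,0,0,0,0,0,0],[1,0,0,0,0,0,0],[1,0,0,0,0,0,0],[1,0,0,0,0,0,0]]' 45
python3 -m creep '[[1,0,0,-15,0,0,0],[1,0,0,-30,0,0,0],[1,0,0,-30,0,0,0],[1,0,0,-25,0,0,0],[1,0,0,0,0,0,0]]' >/dev/null; python3 m.py
python3 -m creep '[[1,0,0,0,0,8,0],[1,0,0,0,0,-4,0],[1,0,0,0,0,0,0],[1,0,0,0,0,0,0],[1,0,0,0,0,0,0]]' >/dev/null; python3 m2.py
for i in 1 2 3 4; do python3 -m creep '[[1,0,0,0,0,0,0]]' >/dev/null; python3 m2.py; done
python3 -m creep '[[1,0,0,0,0,-8,0],[1,0,0,0,0,-4,0],[1,0,0,0,0,4,0],[1,0,0,0,0,0,0],[1,0,0,0,0,0,0]]' >/dev/null; python3 m2.py
for i in 1 2 3 4; do python3 -m creep '[[1,0,0,0,0,0,0]]' >/dev/null; python3 m2.py; done
python3 -m creep '[[1,0,0,0,0,4,0],[1,0,0,0,0,0,0],[1,0,0,0,0,0,0],[1,0,0,0,0,0,0]]'>/dev/null; python3 m2.py
python3 -m creep '[[1,0,0,0,0,8,0],[1,0,0,0,0,8,0],[1,0,0,0,0,0,0],[1,0,0,0,0,0,0],[1,0,0,0,0,0,0]]' >/dev/null; python3 m.py
python3 -m creep '[[1,0,0,0,0,-8,0],[1,0,0,0,0,-8,0],[1,0,0,0,0,0,0],[1,0,0,0,0,0,0],[1,0,0,0,0,0,0]]' >/dev/null; python3 m.py
python3 -m creep '[[1,0,0,0,0,-8,0],[1,0,0,0,0,-8,0],[1,0,0,0,0,0,0],[1,0,0,0,0,0,0],[1,0,0,0,0,0,0]]' >/dev/null; python3 m.py
python3 -m creep '[[1,0,0,0,0,8,0],[1,0,0,0,0,8,0],[1,0,0,0,0,0,0],[1,0,0,0,0,0,0],[1,0,0,0,0,0,0]]' >/dev/null; python3 m.py
```

```text
time_s: 27.65
ee_pos: [448.5, -321.4, 21.9]
ee_rot: [-179.9, -0.1, 89.5]
force: [0.4, 0.2, -0.1]
gripper_width: 91.3
time_s: 28.15
ee_pos: [449.3, -322.7, 23.1]
ee_rot: [179.9, 0.0, 89.5]
force: [1.9, 0.5, 2.4]
gripper_width: 59.7
  M 28.78 pos [ 449.5 -322.9  124.3] rot [1.798e+02 1.000e-01 8.950e+01] F [ 0.54 -0.13 -4.86] T [-0.087  0.052  0.065] eff [ 1.6000e-02 -4.4263e+01 -2.2630e+01  4.3000e-02  2.5700e-01 -1.0000e-03] w 60.01
-4.0 Tx -0.218 e4 0.315
-4.0 Tx -0.188 e4 0.312
-4.0 Tx -0.169 e4 0.311
-4.0 Tx -0.193 e4 0.31
-4.0 Tx -0.185 e4 0.31
4.0 Tx 0.01 e4 -0.246
4.0 Tx 0.05 e4 -0.247
4.0 Tx -0.002 e4 -0.242
4.0 Tx 0.004 e4 -0.24
4.0 Tx -0.006 e4 -0.239
0.0 Tx -0.123 e4 0.027
  M 32.15 pos [ 448.7 -321.2  122.8] rot [-180.   -15.9   89.6] F [ 0.27 -0.09 -5.08] T [-0.498  0.046 -0.022] eff [-2.9900e-01 -4.7279e+01 -2.1405e+01  1.0020e+00  1.2380e+00  1.6000e-02] w 59.8
  M 32.78 pos [ 448.8 -323.1  122.3] rot [180.   -0.   89.4] F [ 0.31  0.23 -5.12] T [-0.069  0.009 -0.029] eff [ 3.6800e-01 -4.3604e+01 -2.2031e+01  7.7000e-02  1.0800e-01 -7.0000e-03] w 60.02
  M 33.4 pos [ 448.9 -323.5  122.6] rot [180.   16.   89.4] F [ 0.69  0.1  -4.88] T [0.288 0.021 0.023] eff [ 2.4000e-01 -3.9841e+01 -2.1664e+01 -1.0690e+00 -3.7900e-01 -2.2000e-02] w 59.76
  M 34.02 pos [ 448.4 -321.3  122.2] rot [-179.9    0.    89.5] F [-0.15  1.43 -4.4 ] T [-0.058  0.083  0.017] eff [-4.0800e-01 -4.2922e+01 -2.2171e+01  2.0000e-03  6.1000e-02  8.0000e-03] w 59.87
```

Comparing tilt responses, half-difference of Tx in N m:

| Case | ±4° | ±16° |
|---|---|---|
| Left | 0.062 | 0.325 |
| Middle | 0.098 | 0.382 |
| Right | 0.101 | 0.393 |

A ball rolling to the low end opposes the pendulum moment, so the odd one is the left: about 0.05 less in both tests. That overturns my earlier reading that left is quiet. I'll put the right case back and re-test the left with ±1°, where a ball should give a clear difference from the middle's 0.073.

```bash
python3 -m creep '[[1,0,0,30,0,0,0],[1,0,0,30,0,0,0],[1,0,0,20,0,0,0],[1,0,0,0,0,0,0],[1,0,0,0,0,0,0]]'; python3 m.py
python3 -m creep '[[1,0,0,7,0,0,0],[1,0,0,6,0,0,0],[1,0,0,4,0,0,0],[1,0,0,3,0,0,0],[1,0,0,0,0,0,0]]'; python3 m.py
python3 -c "
from h import *
shot('side','side9.png')
d=dict(np.load('pics/side9.png.npz'));c=d['frame'][180:350,190:340];cv2.imwrite('pics/c9.png',cv2.resize(c,(600,600),interpolation=2)[...,::-1])"
```

```text
time_s: 34.65
ee_pos: [449.5, -322.3, 43.4]
ee_rot: [179.9, 0.1, 89.5]
force: [-0.2, 0.1, -4.8]
gripper_width: 60.3
  M 34.65 pos [ 449.5 -322.3   43.4] rot [1.799e+02 1.000e-01 8.950e+01] F [-0.16  0.08 -4.77] T [-0.108  0.014 -0.007] eff [ 5.3000e-02 -4.4141e+01 -1.8386e+01  3.3000e-02  1.4500e-01  2.0000e-03] w 60.31
time_s: 35.28
ee_pos: [448.6, -322.2, 23.0]
ee_rot: [-180.0, -0.0, 89.5]
force: [-1.8, 1.4, 3.3]
gripper_width: 59.8
  M 35.28 pos [ 448.6 -322.2   23. ] rot [-180.    -0.    89.5] F [-1.81  1.43  3.27] T [0.105 0.32  0.027] eff [-6.1000e-02 -4.1676e+01 -1.7781e+01  5.1000e-02 -6.8900e-01 -2.3000e-02] w 59.83
```

View pics/c9.png

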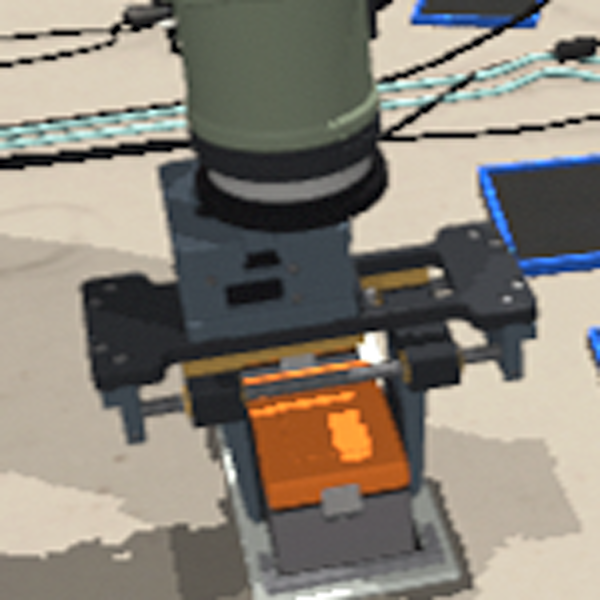

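The right case is down in its seat, at crop (330,470). Back to the left.

```bash
python3 -m creep '[[0,0,0,0,0,0,0],[0,0,0,0,0,0,0],[0,0,0,0,0,0,0],[0,0,0,0,0,0,0]]'
python3 -m creep '[[0,0,0,-20,0,0,0],[0,0,0,-40,0,0,0],[0,0,0,-40,0,0,0],[0,0,0,-30,0,0,0]]'
python3 -m creep '[[0,50,0.5,0,0,0,0],[0,50,0.5,0,0,0,0],[0,50,0.5,0,0,0,0],[0,50,0.5,0,0,0,0],[0,24.5,0,0,0,0,0]]'
python3 -m creep '[[0,0,0,0,0,0,0],[0,0,0,0,0,0,0]]'
python3 -c "
from h import *
d=shot('wrist','wrist10.png');shot('top','top10.png')"
```

```text
time_s: 35.83
ee_pos: [448.8, -322.4, 22.4]
ee_rot: [180.0, 0.0, 89.5]
force: [0.7, 0.7, 0.3]
gripper_width: 91.4
time_s: 36.33
ee_pos: [449.1, -322.5, 154.2]
ee_rot: [179.9, 0.1, 89.5]
force: [-0.1, -1.0, 0.7]
gripper_width: 91.2
time_s: 36.95
ee_pos: [452.3, -95.7, 152.5]
ee_rot: [-180.0, -0.0, 89.6]
force: [0.1, -0.4, 0.0]
gripper_width: 91.3
time_s: 37.2
ee_pos: [452.9, -98.4, 152.5]
ee_rot: [180.0, 0.0, 89.5]
force: [-0.1, 0.5, 0.6]
gripper_width: 90.7
```

View pics/wrist10.png

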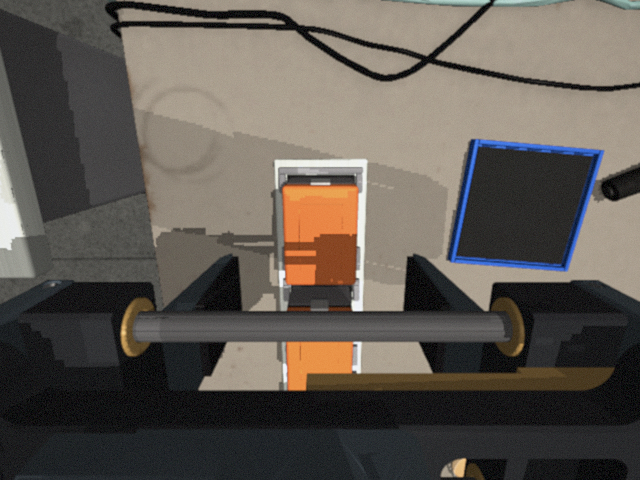

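Aligned over the left case (lid centre about (320,235)). I'll grip and lift it, then run the ±1° test and repeat ±4°.

```bash
python3 -m creep '[[0,0,-1,50,0,0,0],[0,0,0,40,0,0,0],[0,0,0,25,0,0,0],[0,0,0,15,0,0,0],[0,0,0,0,0,0,0]]'
python3 -m creep '[[1,0,0,0,0,0,0],[1,0,0,0,0,0,0],[1,0,0,0,0,0,0],[1,0,0,0,0,0,0]]' 45
python3 -m creep '[[1,0,0,-15,0,0,0],[1,0,0,-30,0,0,0],[1,0,0,-30,0,0,0],[1,0,0,-25,0,0,0],[1,0,0,0,0,0,0]]' >/dev/null; python3 m.py
python3 -m creep '[[1,0,0,0,0,6,0],[1,0,0,0,0,0,0],[1,0,0,0,0,0,0],[1,0,0,0,0,-2.5,0],[1,0,0,0,0,-2.5,0]]' >/dev/null; 
python3 -m creep '[[1,0,0,0,0,0,0],[1,0,0,0,0,0,0],[1,0,0,0,0,0,0],[1,0,0,0,0,0,0]]' >/dev/null;python3 m2.py
for i in 1 2 3 ; do python3 -m creep '[[1,0,0,0,0,0,0]]' >/dev/null; python3 m2.py; done
python3 -m creep '[[1,0,0,0,0,-7,0],[1,0,0,0,0,0,0],[1,0,0,0,0,0,0],[1,0,0,0,0,2.5,0],[1,0,0,0,0,2.5,0]]' >/dev/null; 
python3 -m creep '[[1,0,0,0,0,0,0],[1,0,0,0,0,0,0],[1,0,0,0,0,0,0],[1,0,0,0,0,0,0]]' >/dev/null;python3 m2.py
for i in 1 2 3 ; do python3 -m creep '[[1,0,0,0,0,0,0]]' >/dev/null; python3 m2.py; done
python3 -m creep '[[1,0,0,0,0,1,0],[1,0,0,0,0,0,0],[1,0,0,0,0,0,0],[1,0,0,0,0,0,0]]'>/dev/null; python3 m2.py
```

```text
time_s: 37.92
ee_pos: [451.0, -98.5, 21.4]
ee_rot: [-179.8, -0.0, 89.4]
force: [0.3, 0.5, 0.4]
gripper_width: 91.2
time_s: 38.42
ee_pos: [451.6, -97.8, 22.9]
ee_rot: [180.0, 0.0, 89.5]
force: [-1.5, -0.3, 4.0]
gripper_width: 59.3
  M 39.05 pos [452.6 -97.9 123.4] rot [179.8   0.   89.5] F [-0.94 -0.56 -5.21] T [-0.09   0.059 -0.002] eff [ 1.0000e-02 -3.5870e+01 -2.1695e+01  7.5000e-02  2.1900e-01 -1.0000e-03] w 59.79
-1.0 Tx -0.108 e4 0.105
-1.0 Tx -0.066 e4 0.101
-1.0 Tx -0.151 e4 0.099
-1.0 Tx -0.083 e4 0.099
1.0 Tx -0.064 e4 0.005
1.0 Tx -0.098 e4 0.009
1.0 Tx -0.126 e4 0.011
1.0 Tx -0.09 e4 0.011
-0.0 Tx -0.104 e4 0.089
```

The ±1° test settles it: left rattles. The middle showed no hysteresis (level 0.049, which is mid-way between its ±1° values). The left's level reading depends on its history (0.053, 0.075, 0.089), and its ±1° half-difference is 0.045 against 0.073. Before carrying it to the tray, I'll check clearance to the microscope and green box.

```bash
python3 - <<'E'
from h import *
d=dict(np.load('pics/top0.png.npz')); s=dict(np.load('pics/side0.png.npz'))
for n,u,v,zs in(('box near-right',270,185,(0,70,120)),('box far right',270,148,(0,120)),('torch tip',305,200,(15,)),('scope base right',280,145,(0,100,200,300)),('scope base R2',352,143,(0,100,200,300)),('eyepiece L',290,60,(200,300,400)),('mat edge',360,157,(0,))):
    print(n,[ray(d,u,v,z).round(0).tolist() for z in zs])
# side heights: project candidates
for p in((450,-98,66),(645,-89,10),(645,-89,250),(645,-89,135)): print(p,np.round(proj(s,p)))
def tri(a,b):
    A=[];B=[]
    for q,(u,v) in((d,a),(s,b)):
        c=ray(q,u,v,0);e=ray(q,u,v,500);t=(e-c)/np.linalg.norm(e-c);M=np.eye(3)-np.outer(t,t);A.append(M);B.append(M@c)
    return np.linalg.solve(A[0]+A[1],B[0]+B[1]).round(0)
print('box top near right corner',tri((268,186),(366,134)), tri((268,150),(392,128)))
print('scope white front lower', tri((275,143),(440,220)),tri((353,143),(515,217)))
E
```

```text
box near-right [[759.0, 24.0, 0.0], [738.0, 15.0, 70.0], [723.0, 9.0, 120.0]]
box far right [[861.0, 28.0, 0.0], [816.0, 12.0, 120.0]]
torch tip [[714.0, -69.0, 15.0]]
scope base right [[870.0, 1.0, 0.0], [832.0, -10.0, 100.0], [793.0, -21.0, 200.0], [755.0, -33.0, 300.0]]
scope base R2 [[876.0, -192.0, 0.0], [837.0, -188.0, 100.0], [798.0, -185.0, 200.0], [760.0, -182.0, 300.0]]
eyepiece L [[1004.0, -39.0, 200.0], [947.0, -49.0, 300.0], [890.0, -59.0, 400.0]]
mat edge [[837.0, -213.0, 0.0]]
(450, -98, 66) [252. 233.]
(645, -89, 10) [338. 238.]
(645, -89, 250) [338. 138.]
(645, -89, 135) [338. 189.]
box top near right corner [714.  -4. 215.] [787.  -1. 221.]
scope white front lower [931.  12. -60.] [ 912. -226.   79.]
```

```bash
python3 - <<'E'
from h import *
s=dict(np.load('pics/side0.png.npz'));d=dict(np.load('pics/top0.png.npz'))
a=cv2.resize(s['frame'][20:270,330:540],(400,476));b=cv2.resize(d['frame'][60:270,150:370],(400,382));c=np.zeros((480,800,3),np.uint8);c[:476,:400]=a;c[:382,400:]=b
cv2.imwrite('pics/c11.png',c[...,::-1])
E
```

```text
(no output)
```

View pics/c11.png

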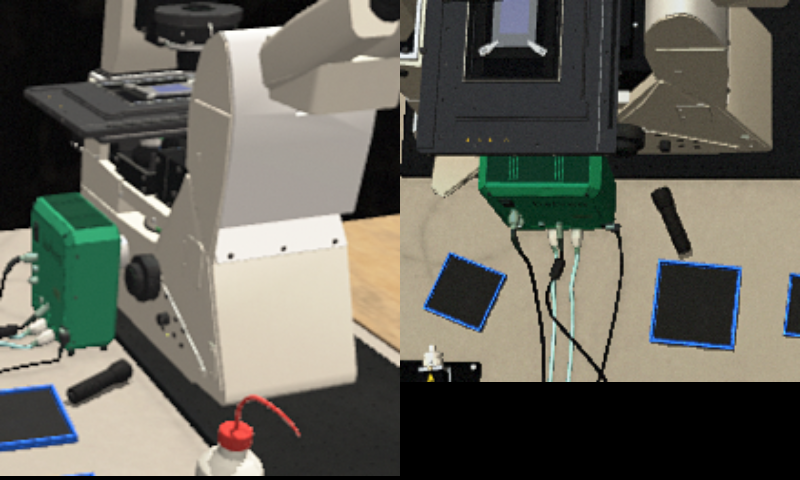

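The box starts at x≥714, y≥-5, and the microscope at x≥800. The gripper over the tray would span x 556–734, y -127 to -51, so it's clear. Moving over.

```bash
python3 -m creep '[[1,1,15,0,0,0,0],[1,2,30,0,0,0,0],[1,2,30,0,0,0,0],[1,2,30,0,0,0,0],[1,1,30,0,0,0,0]]'
python3 -m creep '[[1,1,30,0,0,0,0],[1,0,20,0,0,0,0],[1,0,8,0,0,0,0],[1,0,0,0,0,0,0],[1,0,0,0,0,0,0]]'
python3 -m creep '[[1,0,0,0,0,0,0],[1,0,0,0,0,0,0],[1,0,0,0,0,0,0],[1,0,0,0,0,0,0]]'; python3 m.py
python3 -c "
from h import *
print(state()['qvel'].round(2))
for n in('side','top','wrist'): shot(n,n+'12.png')"
```

```text
time_s: 43.18
ee_pos: [589.0, -90.7, 122.1]
ee_rot: [180.0, -0.0, 89.5]
force: [0.4, -0.8, -5.1]
gripper_width: 59.7
time_s: 43.8
ee_pos: [644.0, -90.5, 122.2]
ee_rot: [-179.9, -0.0, 89.5]
force: [-0.2, 0.6, -4.9]
gripper_width: 60.0
time_s: 44.3
ee_pos: [644.7, -90.6, 122.5]
ee_rot: [180.0, -0.0, 89.5]
force: [-0.2, 0.7, -5.0]
gripper_width: 59.9
  M 44.3 pos [644.7 -90.6 122.5] rot [180.   -0.   89.5] F [-0.16  0.69 -5.02] T [-0.126  0.07  -0.009] eff [-8.0000e-03 -5.2464e+01 -2.3531e+01  1.0700e-01  4.2000e-02  0.0000e+00] w 59.85
[-0.03  0.07 -0.02  0.03 -0.11  0.02]
```

View pics/side12.png

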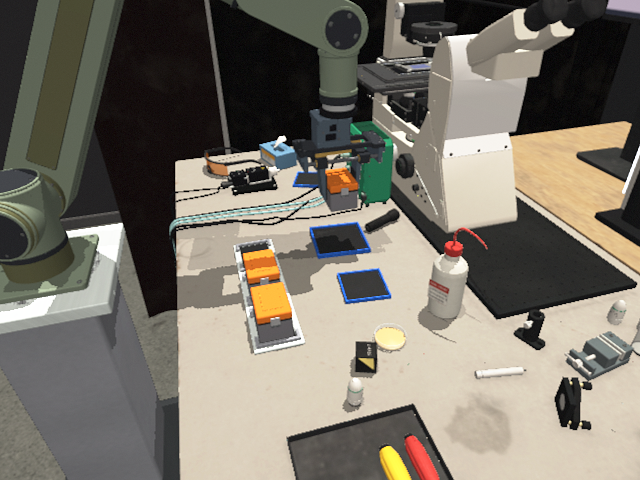

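View pics/top12.png

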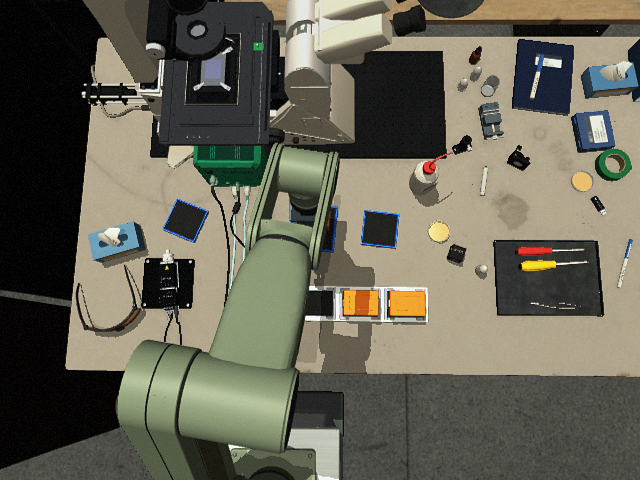

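View pics/wrist12.png

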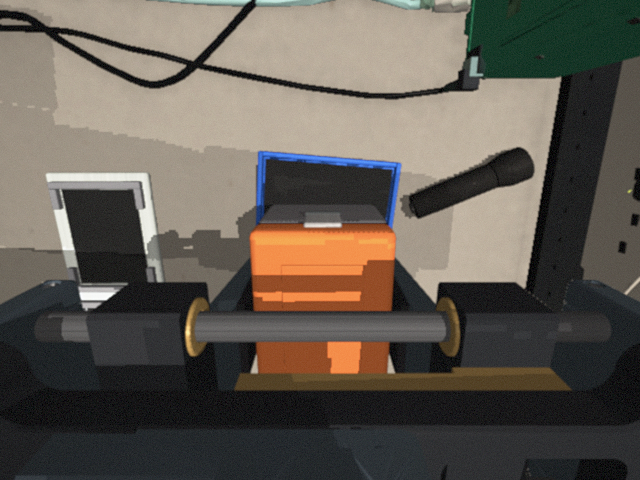

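The case is held upright over the large tray (side view 340,185), and the middle and right cases stand in the rack at (361,302) and (407,302) in the top view. There's time left, so one last confirmation: compare the level reading after rolling to each end.

```bash
python3 -m creep '[[1,0,0,0,0,5,0],[1,0,0,0,0,0,0],[1,0,0,0,0,0,0],[1,0,0,0,0,-2.5,0],[1,0,0,0,0,-2,0]]' >/dev/null
python3 -m creep '[[1,0,0,0,0,-0.5,0],[1,0,0,0,0,0,0],[1,0,0,0,0,0,0],[1,0,0,0,0,0,0],[1,0,0,0,0,0,0]]' >/dev/null; python3 m2.py
for i in 1 2 3 ; do python3 -m creep '[[1,0,0,0,0,0,0]]' >/dev/null; python3 m2.py; done
python3 -m creep '[[1,0,0,0,0,-5,0],[1,0,0,0,0,0,0],[1,0,0,0,0,0,0],[1,0,0,0,0,2.5,0],[1,0,0,0,0,2,0]]' >/dev/null
python3 -m creep '[[1,0,0,0,0,0.5,0],[1,0,0,0,0,0,0],[1,0,0,0,0,0,0],[1,0,0,0,0,0,0],[1,0,0,0,0,0,0]]' >/dev/null; python3 m2.py
for i in 1 2 3 ; do python3 -m creep '[[1,0,0,0,0,0,0]]' >/dev/null; python3 m2.py; done; python3 m.py
```

```text
-0.0 Tx -0.04 e4 0.026
-0.0 Tx -0.011 e4 0.024
-0.0 Tx -0.133 e4 0.023
-0.0 Tx 0.009 e4 0.023
-0.0 Tx -0.128 e4 0.105
-0.0 Tx -0.1 e4 0.107
-0.0 Tx -0.164 e4 0.109
-0.0 Tx -0.124 e4 0.108
  M 47.7 pos [644.8 -90.6 122.4] rot [180.   -0.   89.5] F [ 0.21 -0.59 -4.17] T [-0.124  0.086 -0.   ] eff [ 1.7000e-02 -5.2428e+01 -2.3536e+01  1.0800e-01  4.1000e-02  0.0000e+00] w 59.62
```

With the tool level, the moment shifted by about 0.09 N m (Tx -0.04 → -0.13, e4 0.023 → 0.108). That matches the ball's stated 0.10 N m, so this is the rattling case, and it's held still and level. Handing in.

```bash
python3 -c "
from h import *
print(job_done()); s=state(); print(s['time_s'],s['ee_pos'].round(1),s['gripper_width'],s['qvel'].round(2))"
```

```text
the job is handed in; nothing more can be done
None
the job is handed in; nothing more can be done
```

The **left case** has the ball. I handed the job in at about 47.7 s while still holding that case over the large blue tray; no verdict comes back.

**What I did:** I lifted and rocked all three cases, then stood the middle and right ones back in their own seats and released them. I first misjudged the left case as quiet and put it back. Comparing all three then showed it was the odd one out, so I took it up again.

**Last checks**
- **Ball:** after rolling the left case to each end and levelling it, the moment about x changed by about 0.09 N m (0.10 stated for the ball). In a ±1° tilt test, joint-4 effort swung 0.045 N m on the left case and 0.073 on the middle one. The right case did not get that ±1° test; I called it quiet because its ±4° and ±16° readings matched the middle's.
- **Hold:** the tool was at (644.8, -90.6), and I measured the tray centre at (645, -89). The case centre is about 135 mm up, so its underside is about 105 mm clear of the table. It was level within 0.1°, still, and gripped at 59.6 mm with 45 N.
- **Quiet cases:** pictures show both standing in the rack. I did not measure their final positions after release. They were set down within about 1 mm of where I picked them up, with contact force showing they were on the seat floor.
- **Other things on the table:** they look undisturbed in the last top and side views; I judged this by eye.

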